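Make up two beacon service kits at the glacier camp

ROBOT

A 7-joint arm with a two-finger parallel gripper is mounted at the origin on the work surface. World frame = base frame: x ahead of the robot, y to its left, z up, the work surface at z = 0. Lengths are in mm, angles in degrees, forces in N, time in s.
With the tool pointing down it reaches from about 400 to 925 mm from the base axis. Payload 5.6 kg.
Tool frame: the origin (TCP) lies at the very end of the fingers, on their centre line; the grasp point (between the pads) lies 19 mm behind it; z points along the fingers, y is the line along which they close (so a half turn about z gives the same grasp; the last joint's range is limited). The gripper opens to 85 mm and grips with 20 to 120 N. Pads are 22 mm wide; open, the fingers measure 114 mm over their backs; the gripper's body (76 mm by 85 mm) begins 54 mm behind the grasp point. The pads swing forward as they close: fully open they stand 13 mm farther back than shut.
Start: joints at [64.171, 26.786, -0.665, 91.828, 0.344, 61.387, -3.226], TCP at [257.745, -596.721, 231.29] pointing down, gripper open.
Joint ranges: [-144.91, 144.91], [-17.63, 115.5], [-89.93, 88.59], [15.96, 139.68], [-74.01, 254.01], [8.47, 105.57], [-167.45, 167.45]. Speed limits (degrees/s): [147.25, 147.25, 180, 180, 180, 180, 180].

INTERFACE

Orientations are given as [roll, pitch, yaw] about the fixed x, y, z axes, in that order (R = Rz(yaw) Ry(pitch) Rx(roll)).
In Python, from workcell import manip gives the robot as it stands.
- The arm moves only by the tool arm_command, never from a script. Its arguments are lists of equal length, an entry for each row: "linear": the shift along the tool's x, y, z in m, a list of three; "dr": the turn, a rotation vector about the tool's x, y, z in rad, a list of three. In form: {"linear": [[x, y, z], ...], "dr": [[rx, ry, rz], ...]}. A call has 1 to 8 rows; each row is the pose to reach, as a shift and turn from the pose commanded when the call began, along the tool's axes at that moment; what a row does not reach only later rows make up. A row lasts 1/12 s, in which the tool goes at most 41.7 mm and 7.16 degrees, less where a joint would pass 70% of its speed; a pose out of reach is approached as far as the arm can. A call with a gripper value outside its range is refused whole. "fingers" is the opening, from 0 (shut) to 1 (fully open), set as the call begins (left out, the last holds). The fingers move at their own pace and stop on an object; "squeeze" is the grip in N (left out, the last holds). Time passes only in rows, so rows that repeat a pose let the fingers close. It gives the time, the measured TCP pose, the force, the opening and the grip force at its end, in the units of the state.
- manip.get_obs(): the state, without advancing time (a new reading comes with each control period).
- manip.capture(name): name is "scene" or "top" or "wrist"; returns (picture, depth): 480x640x3 uint8, red, green, blue; 480x640 float32, mm along the optical axis (not along the pixel's ray), 0 where there is no reading.
- manip.camera_info(name): a dict with "intrinsics" (3x3 intrinsics, pixels), "R" (3x3) and "t" (3): a world point X has camera coordinates R X + t; the wrist camera has in their place "hand_eye" (4x4, takes a point from camera to tool coordinates, whose origin is the TCP and whose axes are the flange's). Camera axes: x right, y down, z forward; pixel columns grow to the right and rows downward; lengths in mm; the calibration is good to about 2 mm. A picture is of the moment at which its call begins: read the wrist's pose just before it. camera_info takes no time and is no camera call.
- manip.hand_in(): hands the job in; it is judged then, once.
The state is a dict: "time_s": time; "joints": joint angles; "qvel": joint speeds; "joint_efforts": joint torques, N m; "ee_pos": TCP position; "tool_rot": TCP orientation; "wrist_force": force on the tool from outside, world axes, zero at the start; "moment": the same for the moment, N m; "gripper_width": opening from 0.0 (shut) to 1.0 (fully open); "grip_force": force on a finger pad.
Only numpy, scipy, OpenCV 4.12 (cv2) and the standard library are available. Lean on these libraries where they do the work, as an engineer would, in place of code of your own. Each camera call takes 0.05 s, during which the arm holds its last target. There are 200 camera calls.

TASK

On the skid, lay the two loose battery cases side by side as a second layer, squarely across the two already there so that the layers interlock, and stand the short antenna cap upright on top, in the middle over their joint. In the tray, lay the rivet punch flat in the long compartment and stand the beacon unit upright in the square one, both right down on the floor. Leave the tall cap, the rivet tin and the socket wrench where they are.

Things in the scene. Friction and masses are not known exactly. Their poses are not given: they have to be found in the camera images.
- case_a: Loose grey battery case, a closed block with two dark bands: 60 mm long (its x), 29 mm wide (y), 26 mm high (z), about 0.15 kg. Origin: centre of its underside. Gripped across its two ends (60 mm apart) it can be set down close beside another. The two loose cases are alike and may change places.
- case_b: The other loose battery case, the same in every way as case_a.
- cap_short: Short, wide black plastic antenna cap, solid, standing upright: 44 mm diameter for the lower 24 mm, then narrowing to a blunt top at 36 mm. 0.05 kg. Origin: centre of its underside, z up.
- punch: Dull aluminium rivet punch lying flat: 18 x 18 mm square body with dark rings (x = -45 to +25 mm), 12 mm round nose to x = +50, small struck head to x = -50; 100 mm long in all. Origin: on its axis, midway along, so 9 mm above what it lies on. 0.12 kg. It may lie on any of its four sides, pointing either way.
- beacon: Yellow beacon unit, standing: block 58 mm (x) by 46 mm (y), 48 mm high, with a clear dome (34 mm across) and a short black aerial stub on top, 66 mm high in all. Origin: centre of its underside, z up. 0.25 kg. It may face any way in its compartment.
- skid: Plywood skid fixed on the rack top, 100 x 100 mm, deck 12 mm up; origin: centre of its underside, z up. Fastened on it, in the middle: first layer of two cases like the loose ones, lengths along its x, 2 mm apart, 60 x 60 mm together, top 38 mm up. The second layer's cases lie with their lengths along its y, centred 15.5 mm either side of the middle along x; their top is then 64 mm up.
- tray: Aluminium tray fixed on the rack top, 134 (x) by 165 mm (y); origin: centre of underside, z up. Floor 4 mm thick; walls and ribs 5 mm thick, 10 mm high overall. Long compartment (punch): 124 (x) by 66 mm (y) inside, centred x = 0, y = -44.5 mm. Square compartment (beacon): 84 x 84 mm inside, centred x = -20, y = +35.5 mm. Beyond it at +x, a 35 mm pocket of rivets stays as it is.
- cap_tall: Tall, slim black antenna cap, 36 mm diameter foot, 24 mm stem, 70 mm high, standing upright; not part of either kit. Origin: centre of its underside.
- tin: Round closed steel tin of rivets, 54 mm diameter, 30 mm high; not part of either kit. Origin: centre of its underside.
- wrench: Chrome socket wrench, about 175 mm long, lying behind the stock; not part of either kit. Origin: on the shaft, 10 mm above the rack top; x points to its round ratchet head.
Things that resemble listed ones, but are neither listed nor needed, are in the scene too. There is more than one size of the skid; the job needs the largest.

How it is judged (in metres and radians):
At the end, for the whole second after the job is handed in: Both cases flat and crosswise (0.2 rad) on the skid's first layer, within 9 mm of their places; short cap upright on them, within 12 mm of the skid's middle; punch flat on the long compartment's floor; beacon upright on the square compartment's floor; all released and at rest (((x of case_a in the frame of skid between 0.0065 and 0.0245 m and y of case_a in the frame of skid between -0.009 and 0.009 m and z of case_a in the frame of skid between 0.034 and 0.042 m and angle between the x axis of each of case_a, case_b and the y axis of skid, either way round below 0.2 rad and angle between each of case_a, case_b's own z axis and vertical below 0.1 rad and x of case_b in the frame of skid between -0.0245 and -0.0065 m and y of case_b in the frame of skid between -0.009 and 0.009 m and z of case_b in the frame of skid between 0.034 and 0.042 m) or (x of case_a in the frame of skid between -0.0245 and -0.0065 m and y of case_a in the frame of skid between -0.009 and 0.009 m and z of case_a in the frame of skid between 0.034 and 0.042 m and angle between the x axis of each of case_a, case_b and the y axis of skid, either way round below 0.2 rad and angle between each of case_a, case_b's own z axis and vertical below 0.1 rad and x of case_b in the frame of skid between 0.0065 and 0.0245 m and y of case_b in the frame of skid between -0.009 and 0.009 m and z of case_b in the frame of skid between 0.034 and 0.042 m)) and x of cap_short in the frame of skid between -0.012 and 0.012 m and y of cap_short in the frame of skid between -0.012 and 0.012 m and z of cap_short in the frame of skid between 0.06 and 0.068 m and angle between cap_short's own z axis and vertical below 0.1 rad and x of punch in the frame of tray between -0.018 and 0.018 m and y of punch in the frame of tray between -0.0715 and -0.0175 m and z of punch in the frame of tray between 0.01 and 0.0155 m and angle between punch's own x axis and vertical between 1.5 and 1.64 rad and x of beacon in the frame of tray between -0.04 and 0 m and y of beacon in the frame of tray between 0.0155 and 0.0555 m and z of beacon in the frame of tray between 0.001 and 0.0065 m and angle between beacon's own z axis and vertical below 0.06 rad and linear speed of each of case_a, case_b, cap_short, punch, beacon below 0.01 m/s); the robot touches nothing.
It fails at once if the tall cap is moved by more than 25 mm or knocked over (distance of cap_tall from where it was at the start of the episode above 0.025 m or angle between cap_tall's own z axis and vertical above 0.5 rad).
It fails at once if the rivet tin is moved by more than 25 mm or knocked over (distance of tin from where it was at the start of the episode above 0.025 m or angle between tin's own z axis and vertical above 0.5 rad).
It fails at once if the socket wrench is moved by more than 25 mm or knocked over (distance of wrench from where it was at the start of the episode above 0.025 m or angle between wrench's own z axis and vertical above 0.5 rad).
It also fails if it takes over 134 s, if anything falls off the work surface, if the arm or the gripper's body presses on something with over 40 N, if the wrist force passes 120 N, or if a joint passes its speed limit or range.

## Working session

There is one attempt and no reset: what is moved stays moved. The work goes in short steps, Python scripts to look and compute and a tool call to move; the robot and the scene stay as the last step left them, time stands still between calls to the robot, and variables do not carry over. Pictures are saved under pics/ and viewed, at most 14 in all, crops included, and the job is handed in when it is done.

Besides the shell and the picture viewer there is one more tool, called after ">>>" as name(argument=value, ...), one argument or row to a line, values as JSON. arm_command: Moves the arm, as the interface text tells. Its arguments: {"type":"object","properties":{"linear":{"type":"array","items":{"type":"array","items":{"type":"number"}}},"dr":{"type":"array","items":{"type":"array","items":{"type":"number"}}},"fingers":{"type":"number"},"squeeze":{"type":"number"}},"required":["linear","dr"]}

```bash
ls; mkdir -p pics; python3 - <<'E'
from workcell import manip
import cv2, numpy as np
o=manip.get_obs(); print(o)
for n in ['scene','top']:
    p,d=manip.capture(n); cv2.imwrite(f'pics/{n}0.png',p[:,:,::-1]); np.save(f'pics/{n}0.npy',d)
for n in ['scene','top','wrist']: print(n,manip.camera_info(n))
E
```

```text
pics
{'time_s': 0.0, 'joints': array([64.17135468, 26.83629632, -0.66492684, 91.87970842,  0.34201112,
       61.38473624, -3.22484269]), 'qvel': array([-0.11861335, -0.05777497, -0.00562097, -0.00663698, -0.00255363,
        0.01186574, -0.07165031]), 'joint_efforts': array([ 2.31295071e-04, -5.32374215e+01,  2.19373894e-02, -2.51305497e+01,
        1.15071316e-02,  7.64712895e-03,  4.49565675e-06]), 'ee_pos': array([ 257.51517508, -596.2284686 ,  230.34370275]), 'tool_rot': array([-1.79901388e+02,  5.33780424e-03,  2.33614438e+01]), 'wrist_force': array([ 0.59464096, -0.4976718 ,  0.25761309]), 'moment': array([ 0.01800998,  0.01446047, -0.01286711]), 'grip_force': 0.0, 'gripper_width': 0.9971681067022463}
scene {'intrinsics': array([[482.30537382,   0.        , 324.04932846],
       [  0.        , 482.30537382, 241.38852351],
       [  0.        ,   0.        ,   1.        ]]), 'R': array([[ 0.63969809,  0.76862074,  0.00291604],
       [ 0.57385308, -0.47506847, -0.66708514],
       [-0.51135016,  0.42840647, -0.74497578]]), 't': array([-333.85481609, -334.09358219, 1370.70968312
[... 253 characters left out ...]
.83483708e-01, -1.10560560e-02, -1.80658682e-01],
       [ 1.80660839e-01,  8.11563571e-04, -9.83545120e-01]]), 't': array([ -58.93406691,  564.89969696, 1086.11421901])}
wrist {'intrinsics': array([[356.38000428,   0.        , 324.58610257],
       [  0.        , 356.38000428, 242.40160261],
       [  0.        ,   0.        ,   1.        ]]), 'hand_eye': array([[ 6.26362594e-04, -9.49573220e-01, -3.13544747e-01,
         8.07465007e+01],
       [ 9.99999794e-01,  5.51097087e-04,  3.28678541e-04,
        -4.25286898e-01],
       [-1.39310744e-04, -3.13544888e-01,  9.49573369e-01,
        -1.41930005e+02],
       [ 0.00000000e+00,  0.00000000e+00,  0.00000000e+00,
         1.00000000e+00]])}
```

View pics/top0.png

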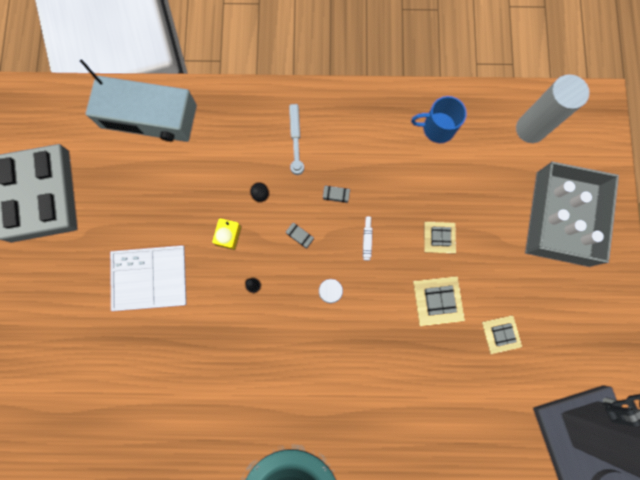

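View pics/scene0.png

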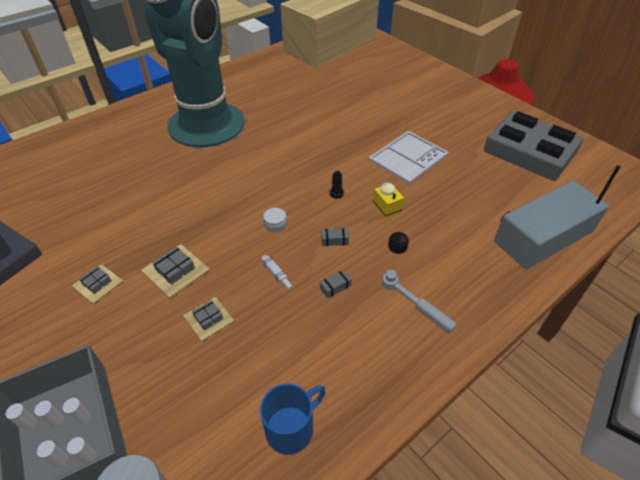

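The top view shows these:
- **Skids:** three, at (439,301), (440,237) and (502,335). The largest, about 48 px or 100 mm, is at (439,301).
- **Caps:** the wide one at (259,191), and the slim, tall one at (252,285).
- **Cases:** (336,194) and (300,236).
- **Punch:** (368,238).
- **Beacon:** (226,234).
- **Tray candidate:** the pale rectangle at (148,278).
- **Tin and wrench:** tin at (331,291), wrench at (296,140).

Next I'll measure these and enlarge the tray and skid to confirm them.

```bash
cat > h.py <<'E'
import cv2, numpy as np
from workcell import manip
from scipy.spatial.transform import Rotation as Ro
def cam(n,obs=None):
    c=manip.camera_info(n); K=c['intrinsics']
    if n!='wrist': R=c['R'].T; return K,R,-R@c['t']
    T=np.eye(4); T[:3,:3]=Ro.from_euler('xyz',obs['tool_rot'],degrees=True).as_matrix(); T[:3,3]=obs['ee_pos']
    M=T@c['hand_eye']; return K,M[:3,:3],M[:3,3]
def ray(C,uv,z):
    K,R,t=C; uv=np.atleast_2d(np.float64(uv))
    d=(R@np.linalg.inv(K)@np.c_[uv,np.ones(len(uv))].T).T
    return t+d*((z-t[2])/d[:,2])[:,None]
def proj(C,X):
    K,R,t=C; c=(np.atleast_2d(X)-t)@R; p=c@K.T; return p[:,:2]/p[:,2:]
def cloud(C,d):
    K,R,t=C; v,u=np.mgrid[:480,:640]; z=d.astype(float)
    c=np.stack([(u-K[0,2])*z/K[0,0],(v-K[1,2])*z/K[1,1],z],-1); return c@R.T+t
def rect(C,cnt,z):
    "min-area rectangle of a contour cast on height z: centre, size, angle of the long side (deg)"
    P=ray(C,cnt.reshape(-1,2),z)[:,:2].astype(np.float32)
    b=cv2.boxPoints(cv2.minAreaRect(P)); e=b[1]-b[0],b[2]-b[1]
    if np.linalg.norm(e[0])<np.linalg.norm(e[1]): e=e[::-1]
    return b.mean(0).round(1),[round(float(np.linalg.norm(x)),1) for x in e],round(float(np.degrees(np.arctan2(e[0][1],e[0][0]))),1)
def blobs(m,amin=30): 
    cs,_=cv2.findContours(m.astype(np.uint8),cv2.RETR_EXTERNAL,cv2.CHAIN_APPROX_NONE)
    return [c for c in cs if cv2.contourArea(c)>amin]
E
python3 - <<'E'
from h import *
im=cv2.imread('pics/top0.png'); s=cv2.imread('pics/scene0.png'); C=cam('top'); d=np.load('pics/top0.npy')
P=cloud(C,d); hsv=cv2.cvtColor(im,cv2.COLOR_BGR2HSV)
a=cv2.resize(im[235:325,95:200],None,fx=3.8,fy=3.8,interpolation=2)
b=cv2.resize(im[215:365,400:535],None,fx=2.28,fy=2.28,interpolation=2)
c=cv2.resize(s[120:330,250:460],(400,257*400//400),interpolation=2)
W=np.zeros((600,800,3),np.uint8); W[:342,:399]=a; W[:342,400:400+b.shape[1]]=b
c=cv2.resize(im[170:300,205:385],None,fx=1.98,fy=1.98,interpolation=2); W[342:342+min(258,c.shape[0]),:c.shape[1]]=c[:258]
e=cv2.resize(s[130:250,60:220] if 0 else s[225:345,60:250],None,fx=2,fy=2,interpolation=2); W[342:582,400:780]=e
cv2.imwrite('pics/crop1.png',W)
roi=np.zeros((480,640),bool); roi[90:350,90:530]=1
H,S,V=[hsv[...,i].astype(int) for i in range(3)]
for name,m,z in [('grey',(S<60)&(V<175)&(V>60)&roi,0),('white',(S<45)&(V>=175)&roi,10),('yellow',(S>200)&(V>180)&(H>22)&roi,48),('black',(V<50)&roi,24),('ply',(S<140)&(S>50)&(V>190)&roi,12)]:
    for c in blobs(m):
        u=c.reshape(-1,2).mean(0).round(0); mk=np.zeros((480,640),np.uint8); cv2.drawContours(mk,[c],-1,1,-1)
        print(name,u,'zmed',np.median(P[...,2][mk>0]).round(0),'z95',np.percentile(P[...,2][mk>0],95).round(0),rect(C,c,z))
E
```

```text
grey [504. 334.] zmed 26.0 z95 30.0 (array([ 353.2, -468.8], dtype=float32), [44.8, 42.5], -77.5)
grey [439. 300.] zmed 37.0 z95 41.0 (array([ 427.9, -330. ], dtype=float32), [64.0, 60.1], -82.7)
grey [528. 240.] zmed 11.0 z95 22.0 (array([ 567.8, -535.9], dtype=float32), [61.2, 6.9], -3.6)
grey [441. 236.] zmed 26.0 z95 30.0 (array([ 574.5, -336.5], dtype=float32), [43.5, 41.7], -1.7)
grey [299. 235.] zmed 25.0 z95 29.0 (array([573.5,  -8.8], dtype=float32), [60.6, 29.8], 54.3)
grey [336. 193.] zmed 25.0 z95 29.0 (array([673.1, -92.9], dtype=float32), [59.5, 32.2], 82.7)
grey [525. 126.] zmed 34.0 z95 74.0 (array([ 849.5, -542.6], dtype=float32), [82.3, 28.8], -3.6)
grey [150. 121.] zmed 65.0 z95 84.0 (array([880.8, 374.3], dtype=float32), [246.9, 128.2], 81.3)
white [330. 290.] zmed 29.0 z95 33.0 (array([445.6, -81.6], dtype=float32), [51.7, 51.5], -89.4)
white [148. 278.] zmed 4.0 z95 11.0 (array([470. , 331.6], dtype=float32), [167.7, 135.5], -84.6)
white [222. 235.] zmed 64.0 z95 68.0 (array([568.8, 168. ], dtype=float32), [26.3, 23.3], 28.0)
white [367. 238.] zmed 16.0 z95 21.0
[... 516 characters left out ...]
loat32), [38.2, 34.5], 1.7)
black [166. 136.] zmed 56.0 z95 62.0 (array([801.9, 305.1], dtype=float32), [31.0, 18.3], 76.1)
black [121. 126.] zmed 47.0 z95 68.0 (array([824.2, 415.7], dtype=float32), [101.5, 15.4], 81.1)
ply [502. 333.] zmed 10.0 z95 29.0 (array([ 353.4, -460.5], dtype=float32), [76.4, 74.5], -77.0)
ply [438. 301.] zmed 13.0 z95 40.0 (array([ 425.7, -322.9], dtype=float32), [105.4, 103.8], -83.1)
ply [132. 299.] zmed -1.0 z95 3.0 (array([417.9, 355.1], dtype=float32), [201.8, 94.5], 60.2)
ply [223. 235.] zmed 61.0 z95 68.0 (array([569.2, 165.2], dtype=float32), [36.6, 35.3], 46.2)
ply [440. 237.] zmed 10.0 z95 29.0 (array([ 570.5, -330.1], dtype=float32), [75.7, 75.4], 88.5)
```

View pics/crop1.png

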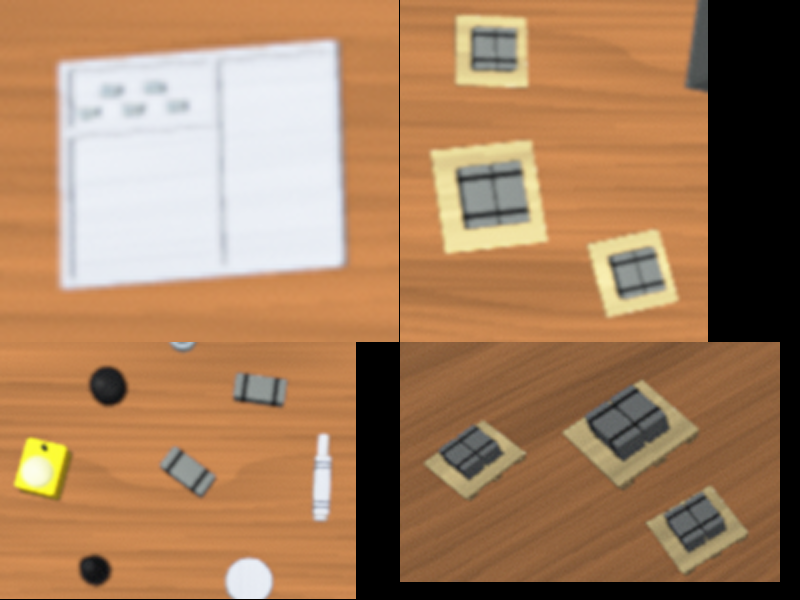

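The crop settles the identities:
- **Tray:** the pale rectangle has ribs and walls, with the rivet pocket at its upper left (130,100 in the crop) and the long compartment on its right side (world -y).
- **Skid:** the big one, at (490,197) in the crop, is clearly the largest. The other two measure 76 mm.
- **Cap:** the wide one at top (259,191) is the short cap. The one at (252,285) reads about 70 mm high, so it's the tall one.

The case at (504,334) and the like are only parts of the small skids. I'll move over the large skid for a close look.

```bash
cat >> h.py <<'E'
def go(x,y,z,yaw):
    "shift (m) and turn (rad) in tool axes from the measured pose"
    o=manip.get_obs(); R=Ro.from_euler('xyz',o['tool_rot'],degrees=True)
    l=R.inv().apply(np.array([x,y,z])-o['ee_pos'])/1000; r=(R.inv()*Ro.from_euler('xyz',[180,0,yaw],degrees=True)).as_rotvec()
    print('linear',l.round(4).tolist(),'dr',r.round(3).tolist(),'rows',round(max(np.linalg.norm(l)/.0417,np.linalg.norm(r)/.125),1))
E
python3 -c "
from h import *
go(425,-325,200,7)"
```

```text
linear [0.2613, -0.1826, 0.0307] dr [-0.002, 0.0, 0.285] rows 7.7
```

>>> arm_command(
  linear=[
    [0.2613,-0.1826,0.0307],
    [0.2613,-0.1826,0.0307],
    [0.2613,-0.1826,0.0307],
    [0.2613,-0.1826,0.0307],
    [0.2613,-0.1826,0.0307],
    [0.2613,-0.1826,0.0307],
    [0.2613,-0.1826,0.0307],
    [0.2613,-0.1826,0.0307],
  ],
  dr=[
    [0,0,0.285],
    [0,0,0.285],
    [0,0,0.285],
    [0,0,0.285],
    [0,0,0.285],
    [0,0,0.285],
    [0,0,0.285],
    [0,0,0.285],
  ],
  fingers=1.0,
  squeeze=40,
)

```text
time_s: 0.77
ee_pos: [426.9, -321.2, 200.1]
tool_rot: [-179.9, -0.0, 7.2]
wrist_force: [0.9, -0.2, -0.3]
gripper_width: 1.003
grip_force: 0.0
```

>>> arm_command(
  linear=[
    [0,0,0],
    [0,0,0],
  ],
  dr=[
    [0,0,0],
    [0,0,0],
  ],
)

```text
time_s: 0.93
ee_pos: [426.0, -323.6, 200.2]
tool_rot: [-180.0, 0.0, 7.3]
wrist_force: [-1.1, -0.5, -0.4]
gripper_width: 1.001
grip_force: 0.0
```

```bash
cat >> h.py <<'E'
def snap(name):
    o=manip.get_obs(); p,d=manip.capture('wrist'); im=p[:,:,::-1].copy(); cv2.imwrite(f'pics/{name}.png',im)
    C=cam('wrist',o); return im,C,cloud(C,d),[c.astype(int) for c in cv2.split(cv2.cvtColor(im,cv2.COLOR_BGR2HSV))]
E
python3 - <<'E'
from h import *
im,C,P,(H,S,V)=snap('w_skid')
for n,m,z in [('ply',(S<140)&(S>50)&(V>190),12),('grey',(S<60)&(V<175),38)]:
    for c in blobs(m,2000): print(n,c.reshape(-1,2).mean(0).round(),rect(C,c,z))
# top face by depth
m=(P[...,2]>34)&(P[...,2]<45)&(np.hypot(P[...,0]-430,P[...,1]+325)<70)
for c in blobs(m,2000): print('top',rect(C,c,38),np.median(P[...,2][m]))
E
```

```text
ply [325. 210.] (array([ 426.1, -323. ], dtype=float32), [99.4, 98.3], -82.7)
ply [356.  45.] (array([ 570.5, -330.3], dtype=float32), [69.6, 69.6], -1.1)
grey [319. 417.] (array([ 245.8, -340.1], dtype=float32), [735.9, 252.1], -82.7)
grey [342. 217.] (array([ 430.6, -338.2], dtype=float32), [61.5, 28.6], 7.3)
grey [307. 217.] (array([ 426.6, -307.5], dtype=float32), [61.5, 28.1], 7.2)
grey [616.  79.] (array([ 571.5, -546.8], dtype=float32), [91.4, 71.9], -11.4)
top (array([ 428.9, -338.5], dtype=float32), [59.9, 28.8], 7.4) 37.34473160941542
top (array([ 424.9, -307.3], dtype=float32), [59.9, 28.8], 7.2) 37.34473160941542
```

View pics/w_skid.png

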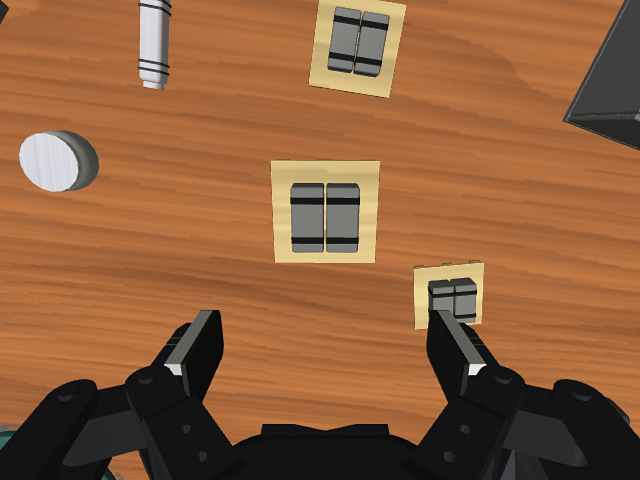

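The wrist view shows the big skid at (325,210) with its first layer's joint running up and down. Skid centre is (426.5,-323), yaw 7.3°. Next is the first case.

```bash
python3 -c "
from h import *
go(578,-8,160,-36)"
```

```text
linear [0.191, -0.2962, 0.0402] dr [0.0, 0.001, 0.752] rows 8.5
```

>>> arm_command(
  linear=[
    [0.191,-0.296,0.04],
    [0.191,-0.296,0.04],
    [0.191,-0.296,0.04],
    [0.191,-0.296,0.04],
    [0.191,-0.296,0.04],
    [0.191,-0.296,0.04],
    [0.191,-0.296,0.04],
    [0.191,-0.296,0.04],
  ],
  dr=[
    [0,0,0.752],
    [0,0,0.752],
    [0,0,0.752],
    [0,0,0.752],
    [0,0,0.752],
    [0,0,0.752],
    [0,0,0.752],
    [0,0,0.752],
  ],
)

```text
time_s: 1.65
ee_pos: [560.4, -48.5, 165.4]
tool_rot: [179.9, -0.1, -36.5]
wrist_force: [1.4, 0.0, -0.4]
gripper_width: 1.0
grip_force: 0.0
```

>>> arm_command(
  linear=[
    [0,0,0],
    [0,0,0],
    [0,0,0],
  ],
  dr=[
    [0,0,0],
    [0,0,0],
    [0,0,0],
  ],
)

```text
time_s: 1.9
ee_pos: [559.5, -49.7, 165.2]
tool_rot: [179.9, -0.0, -36.2]
wrist_force: [0.2, -0.7, 0.5]
gripper_width: 0.999
grip_force: 0.0
```

```bash
cat >> h.py <<'E'
def tops(P,C,xy,r,z0,z1,z):
    m=(P[...,2]>z0)&(P[...,2]<z1)&(np.hypot(P[...,0]-xy[0],P[...,1]-xy[1])<r)
    for c in blobs(m,300): print('top',rect(C,c,z),'z',np.median(P[...,2][m]).round(1))
E
python3 - <<'E'
from h import *
im,C,P,_=snap('w_c1')
tops(P,C,(576,-8),60,20,32,26)
tops(P,C,(673,-93),60,20,32,26)
tops(P,C,(668,83),50,30,40,36)
go(576,-8,2,-36)
E
```

```text
top (array([571. , -10.1], dtype=float32), [59.6, 29.8], 53.8) z 25.3
top (array([668.5, -91.7], dtype=float32), [59.4, 29.9], 82.7) z 25.3
top (array([670.5,  82. ], dtype=float32), [34.3, 34.1], 24.6) z 33.1
linear [-0.0117, -0.0442, 0.1633] dr [0.001, -0.0, -0.005] rows 4.1
```

View pics/w_c1.png

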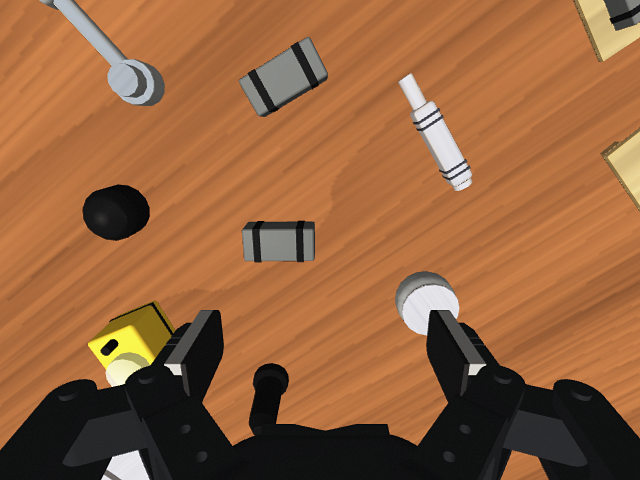

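The wrist view shows case A at (279,242), case B at (283,77), the short cap at (116,212) and the punch at (436,135). I'll go down on case A with its ends between the fingers.

```bash
python3 -c "
from h import *
go(571,-10,40,-36.2);go(571,-10,0,-36.2)"
```

```text
linear [-0.0145, -0.0395, 0.1253] dr [0.001, -0.0, -0.001] rows 3.2
linear [-0.0145, -0.0396, 0.1653] dr [0.001, -0.0, -0.001] rows 4.1
```

>>> arm_command(
  linear=[
    [-0.0145,-0.0395,0.06],
    [-0.0145,-0.0395,0.1],
    [-0.0145,-0.0395,0.125],
    [-0.0145,-0.0395,0.145],
    [-0.0145,-0.0395,0.165],
    [-0.0145,-0.0395,0.165],
    [-0.0145,-0.0395,0.165],
    [-0.0145,-0.0395,0.165],
  ],
  dr=[
    [0,0,0],
    [0,0,0],
    [0,0,0],
    [0,0,0],
    [0,0,0],
    [0,0,0],
    [0,0,0],
    [0,0,0],
  ],
)

```text
time_s: 2.62
ee_pos: [572.4, -8.6, 2.0]
tool_rot: [-180.0, -0.1, -36.2]
wrist_force: [0.5, 0.4, 0.3]
gripper_width: 0.997
grip_force: 0.0
```

>>> arm_command(
  linear=[
    [0,0,0],
    [0,0,0],
    [0,0,0],
    [0,0,0],
    [0,0,0],
    [0,0,0],
  ],
  dr=[
    [0,0,0],
    [0,0,0],
    [0,0,0],
    [0,0,0],
    [0,0,0],
    [0,0,0],
  ],
  fingers=0,
  squeeze=40,
)

```text
time_s: 3.12
ee_pos: [572.5, -7.6, 2.5]
tool_rot: [-179.9, -0.1, -36.1]
wrist_force: [-0.8, -2.0, 6.6]
gripper_width: 0.696
grip_force: 43.7
```

```bash
python3 -c "
from h import *
print(manip.get_obs()['ee_pos'])
go(571,-10,120,-36.2);go(441.9,-321,120,7.3)"
```

```text
[572.53812485  -7.55392838   2.49208339]
linear [0.0005, 0.0028, -0.1175] dr [-0.001, -0.003, 0.002] rows 2.8
linear [0.0794, 0.3301, -0.1177] dr [-0.0, -0.003, -0.757] rows 8.6
```

>>> arm_command(
  linear=[
    [0,0.003,-0.03],
    [0,0.003,-0.07],
    [0,0.003,-0.11],
    [0.079,0.33,-0.118],
    [0.079,0.33,-0.118],
    [0.079,0.33,-0.118],
    [0.079,0.33,-0.118],
    [0.079,0.33,-0.118],
  ],
  dr=[
    [0,0,0],
    [0,0,0],
    [0,0,0],
    [0,0,-0.757],
    [0,0,-0.757],
    [0,0,-0.757],
    [0,0,-0.757],
    [0,0,-0.757],
  ],
)

```text
time_s: 3.78
ee_pos: [490.9, -199.8, 116.5]
tool_rot: [179.9, -0.1, -0.6]
wrist_force: [1.3, -1.3, -1.7]
gripper_width: 0.691
grip_force: 44.2
```

```bash
python3 -c "
from h import *
go(441.9,-321,120,7.3)"
```

```text
linear [-0.0477, 0.1217, -0.0034] dr [0.001, -0.001, -0.138] rows 3.1
```

>>> arm_command(
  linear=[
    [-0.0477,0.1217,0],
    [-0.0477,0.1217,0],
    [-0.0477,0.1217,0],
    [-0.0477,0.1217,0],
    [-0.0477,0.1217,0.03],
    [-0.0477,0.1217,0.05],
    [-0.0477,0.1217,0.05],
    [-0.0477,0.1217,0.05],
  ],
  dr=[
    [0,0,-0.138],
    [0,0,-0.138],
    [0,0,-0.138],
    [0,0,-0.138],
    [0,0,-0.138],
    [0,0,-0.138],
    [0,0,-0.138],
    [0,0,-0.138],
  ],
)

```text
time_s: 4.45
ee_pos: [441.6, -318.4, 65.3]
tool_rot: [-179.9, 0.1, 7.0]
wrist_force: [-0.3, -0.4, -0.3]
gripper_width: 0.691
grip_force: 44.1
```

```bash
python3 - <<'E'
from h import *
im,C,P,(H,S,V)=snap('w_c1h')
e=manip.get_obs()['ee_pos']
g=P[(P[...,2]>50)&(np.hypot(P[...,0]-e[0],P[...,1]-e[1])<40)]
zt=np.median(g[:,2]); print('case top z',zt, 'held case bottom z',zt-26)
tops(P,C,e[:2],45,zt-4,zt+4,zt)
go(441.9,-321,50,7.3);go(441.9,-321,41,7.3)
E
```

```text
case top z 122.66373024841418 held case bottom z 96.66373024841418
top (array([ 452.3, -355.9], dtype=float32), [29.1, 13.1], 47.4) z 122.5
top (array([ 443.7, -278.9], dtype=float32), [27.3, 13.5], -33.4) z 122.5
linear [-0.0009, 0.0021, 0.0162] dr [0.001, -0.001, -0.006] rows 0.4
linear [-0.0009, 0.0021, 0.0252] dr [0.001, -0.001, -0.006] rows 0.6
```

View pics/w_c1h.png

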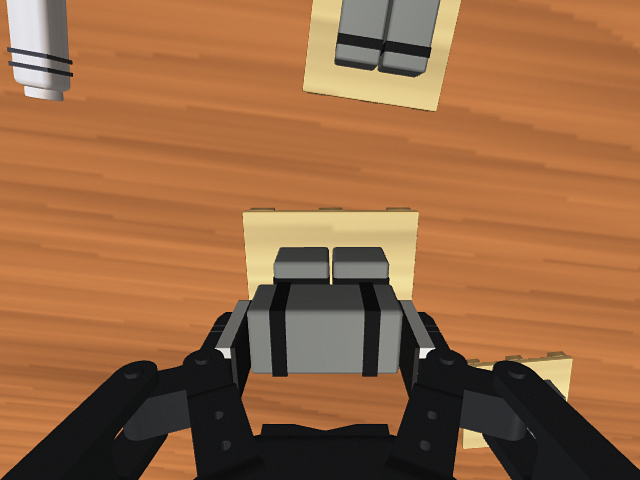

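The case is held squarely at (325,330), lined up across the first layer at (331,262). I'll lower it.

>>> arm_command(
  linear=[
    [-0.0009,0.0021,0.005],
    [-0.0009,0.0021,0.01],
    [-0.0009,0.0021,0.014],
    [-0.0009,0.0021,0.018],
    [-0.0009,0.0021,0.021],
    [-0.0009,0.0021,0.0235],
    [-0.0009,0.0021,0.0245],
    [-0.0009,0.0021,0.0245],
  ],
  dr=[
    [0,0,-0.006],
    [0,0,-0.006],
    [0,0,-0.006],
    [0,0,-0.006],
    [0,0,-0.006],
    [0,0,-0.006],
    [0,0,-0.006],
    [0,0,-0.006],
  ],
)

```text
time_s: 5.17
ee_pos: [441.3, -321.0, 40.7]
tool_rot: [-180.0, 0.0, 7.3]
wrist_force: [0.3, 0.4, -1.2]
gripper_width: 0.692
grip_force: 44.3
```

```bash
python3 - <<'E'
from h import *
im,C,P,(H,S,V)=snap('w_c1l')
o=manip.get_obs();print(o['ee_pos'],o['wrist_force'])
m=(S<60)&(V>90)&(V<175)
X=P[m&(np.hypot(P[...,0]-441,P[...,1]+321)<20)]
print('z pct',np.percentile(X[:,2],[5,25,50,75,95]).round(1))
E
```

```text
[ 441.46653089 -321.04718356   40.83284206] [ 0.35767473  0.38785339 -0.86597642]
z pct [62.3 63.1 63.5 63.9 64.4]
```

>>> arm_command(
  linear=[
    [0,0,0.0008],
    [0,0,0.0016],
    [0,0,0.0016],
  ],
  dr=[
    [0,0,0],
    [0,0,0],
    [0,0,0],
  ],
)

```text
time_s: 5.47
ee_pos: [441.5, -321.2, 40.5]
tool_rot: [180.0, -0.0, 7.3]
wrist_force: [-2.8, 1.7, 9.5]
gripper_width: 0.689
grip_force: 45.5
```

>>> arm_command(
  linear=[
    [0,0,0],
    [0,0,0],
    [0,0,0],
    [0,0,0],
    [0,0,-0.03],
    [0,0,-0.07],
    [0,0,-0.11],
    [0,0,-0.12],
  ],
  dr=[
    [0,0,0],
    [0,0,0],
    [0,0,0],
    [0,0,0],
    [0,0,0],
    [0,0,0],
    [0,0,0],
    [0,0,0],
  ],
  fingers=1.0,
)

```text
time_s: 6.13
ee_pos: [444.3, -322.8, 165.0]
tool_rot: [179.6, -0.4, 7.3]
wrist_force: [0.7, -0.6, 0.3]
gripper_width: 1.002
grip_force: 0.0
```

```bash
python3 - <<'E'
from h import *
im,C,P,_=snap('w_c1p')
tops(P,C,(441,-321),45,58,70,64)
go(655,-91,130,-7.3)
E
```

```text
top (array([ 442.1, -320.7], dtype=float32), [59.3, 30.4], -82.8) z 63.4
linear [0.2382, -0.2035, 0.0351] dr [0.006, -0.008, 0.255] rows 7.6
```

>>> arm_command(
  linear=[
    [0.238,-0.2035,0.035],
    [0.238,-0.2035,0.035],
    [0.238,-0.2035,0.035],
    [0.238,-0.2035,0.035],
    [0.238,-0.2035,0.035],
    [0.238,-0.2035,0.035],
    [0.238,-0.2035,0.035],
    [0.238,-0.2035,0.035],
  ],
  dr=[
    [0.006,-0.008,0.255],
    [0.006,-0.008,0.255],
    [0.006,-0.008,0.255],
    [0.006,-0.008,0.255],
    [0.006,-0.008,0.255],
    [0.006,-0.008,0.255],
    [0.006,-0.008,0.255],
    [0.006,-0.008,0.255],
  ],
)

```text
time_s: 6.85
ee_pos: [653.2, -84.0, 122.4]
tool_rot: [-179.6, 0.6, -7.1]
wrist_force: [-0.4, 0.3, -0.0]
gripper_width: 1.001
grip_force: 0.0
```

>>> arm_command(
  linear=[
    [0,0,0],
    [0,0,0],
    [0,0,0],
  ],
  dr=[
    [0,0,0],
    [0,0,0],
    [0,0,0],
  ],
)

```text
time_s: 7.1
ee_pos: [650.5, -90.0, 122.9]
tool_rot: [-179.8, 0.6, -7.4]
wrist_force: [-0.8, -0.3, 0.5]
gripper_width: 1.003
grip_force: 0.0
```

```bash
python3 - <<'E'
from h import *
im,C,P,_=snap('w_c2')
tops(P,C,(668,-92),50,20,32,26)
go(668.5,-91.7,40,-7.3);go(668.5,-91.7,0,-7.3)
E
```

```text
top (array([669.6, -91.8], dtype=float32), [59.3, 30.6], 82.7) z 25.4
linear [0.0189, -0.0012, 0.0832] dr [-0.004, 0.01, -0.002] rows 2.0
linear [0.0193, -0.001, 0.1232] dr [-0.004, 0.01, -0.002] rows 3.0
```

>>> arm_command(
  linear=[
    [0.02,-0.001,0.03],
    [0.02,-0.001,0.06],
    [0.02,-0.001,0.083],
    [0.02,-0.001,0.1],
    [0.02,-0.001,0.123],
    [0.02,-0.001,0.123],
    [0.02,-0.001,0.123],
    [0.02,-0.001,0.123],
  ],
  dr=[
    [-0.004,0.01,0],
    [-0.004,0.01,0],
    [-0.004,0.01,0],
    [-0.004,0.01,0],
    [-0.004,0.01,0],
    [-0.004,0.01,0],
    [-0.004,0.01,0],
    [-0.004,0.01,0],
  ],
)

```text
time_s: 7.82
ee_pos: [671.0, -91.1, 2.3]
tool_rot: [-180.0, -0.2, -7.4]
wrist_force: [0.9, 0.0, 0.1]
gripper_width: 0.997
grip_force: 0.0
```

>>> arm_command(
  linear=[
    [0,0,0],
    [0,0,0],
    [0,0,0],
    [0,0,0],
    [0,0,0],
    [0,0,0],
  ],
  dr=[
    [0,0,0],
    [0,0,0],
    [0,0,0],
    [0,0,0],
    [0,0,0],
    [0,0,0],
  ],
  fingers=0,
  squeeze=40,
)

```text
time_s: 8.32
ee_pos: [671.8, -90.4, 3.1]
tool_rot: [-180.0, -0.2, -7.3]
wrist_force: [-1.6, -1.3, 6.7]
gripper_width: 0.691
grip_force: 45.1
```

```bash
python3 -c "
from h import *
go(669.5,-92,120,-7.3);go(411,-325,125,7.3)"
```

```text
linear [-0.0016, 0.0018, -0.1169] dr [-0.0, -0.004, -0.001] rows 2.8
linear [-0.2282, 0.2659, -0.1229] dr [0.0, -0.004, -0.255] rows 8.9
```

>>> arm_command(
  linear=[
    [0,0,-0.03],
    [0,0,-0.07],
    [0,0,-0.11],
    [-0.228,0.266,-0.123],
    [-0.228,0.266,-0.123],
    [-0.228,0.266,-0.123],
    [-0.228,0.266,-0.123],
    [-0.228,0.266,-0.123],
  ],
  dr=[
    [0,0,0],
    [0,0,0],
    [0,0,0],
    [0,0,-0.255],
    [0,0,-0.255],
    [0,0,-0.255],
    [0,0,-0.255],
    [0,0,-0.255],
  ],
)

```text
time_s: 8.98
ee_pos: [514.1, -230.5, 119.1]
tool_rot: [180.0, -0.1, 7.3]
wrist_force: [-0.3, -0.8, -1.0]
gripper_width: 0.69
grip_force: 44.4
```

```bash
python3 -c "
from h import *
go(412.5,-325,120,7.3)"
```

```text
linear [-0.1128, 0.0808, -0.0012] dr [0.0, -0.002, 0.0] rows 3.3
```

>>> arm_command(
  linear=[
    [-0.1128,0.0808,0],
    [-0.1128,0.0808,0],
    [-0.1128,0.0808,0],
    [-0.1128,0.0808,0],
    [-0.1128,0.0808,0.02],
    [-0.1128,0.0808,0.035],
    [-0.1128,0.0808,0.035],
    [-0.1128,0.0808,0.035],
    [-0.1128,0.0808,0.035],
  ],
  dr=[
    [0,0,0],
    [0,0,0],
    [0,0,0],
    [0,0,0],
    [0,0,0],
    [0,0,0],
    [0,0,0],
    [0,0,0],
    [0,0,0],
  ],
)

```text
invalid input
```

```bash
python3 -c "
from h import *
go(412.5,-325,85,7.3)"
```

```text
linear [-0.1129, 0.0808, 0.0338] dr [0.0, -0.002, 0.0] rows 3.4
```

>>> arm_command(
  linear=[
    [-0.1128,0.0808,0],
    [-0.1128,0.0808,0],
    [-0.1128,0.0808,0],
    [-0.1128,0.0808,0],
    [-0.1128,0.0808,0.02],
    [-0.1128,0.0808,0.034],
    [-0.1128,0.0808,0.034],
    [-0.1128,0.0808,0.034],
  ],
  dr=[
    [0,0,0],
    [0,0,0],
    [0,0,0],
    [0,0,0],
    [0,0,0],
    [0,0,0],
    [0,0,0],
    [0,0,0],
  ],
)

```text
time_s: 9.65
ee_pos: [414.0, -323.5, 84.2]
tool_rot: [-179.9, -0.0, 7.3]
wrist_force: [-0.4, 0.1, -1.1]
gripper_width: 0.695
grip_force: 44.3
```

```bash
python3 - <<'E'
from h import *
o=manip.get_obs(); im,C,P,(H,S,V)=snap('w_c2h'); e=o['ee_pos']; print(e)
m=(S<60)&(V>80)&(V<180)&(P[...,2]>95)&(np.hypot(P[...,0]-e[0],P[...,1]-e[1])<24)
X=P[m]; zt=np.median(X[:,2]); a=np.radians(7.3); ux=np.array([np.cos(a),np.sin(a)])
s=(X[np.abs(X[:,2]-zt)<2,:2]-e[:2])@ux
print('top z',zt,'extent along tool x',np.percentile(s,[0.5,99.5]))
tops(P,C,(442,-321),40,58,70,64)
for z in (52,42): go(412.5,-325,z,7.3)
E
```

```text
[ 414.01643382 -323.48382294   84.23838922]
top z 106.46676682781982 extent along tool x [-15.48507753  12.02188091]
top (array([ 442. , -320.6], dtype=float32), [59.0, 30.6], -82.6) z 63.4
linear [-0.0024, 0.001, 0.0328] dr [-0.0, -0.002, 0.0] rows 0.8
linear [-0.0025, 0.001, 0.0428] dr [-0.0, -0.002, 0.0] rows 1.0
```

>>> arm_command(
  linear=[
    [-0.0023,0.001,0.01],
    [-0.0023,0.001,0.02],
    [-0.0023,0.001,0.028],
    [-0.0023,0.001,0.034],
    [-0.0023,0.001,0.039],
    [-0.0023,0.001,0.042],
    [-0.0023,0.001,0.0435],
    [-0.0023,0.001,0.0435],
  ],
  dr=[
    [0,0,0],
    [0,0,0],
    [0,0,0],
    [0,0,0],
    [0,0,0],
    [0,0,0],
    [0,0,0],
    [0,0,0],
  ],
)

```text
time_s: 10.37
ee_pos: [412.0, -324.8, 41.1]
tool_rot: [-179.9, -0.0, 7.3]
wrist_force: [-2.6, 1.9, 3.7]
gripper_width: 0.692
grip_force: 45.1
```

```bash
python3 - <<'E'
from h import *
for i in range(1): o=manip.get_obs(); print(o['ee_pos'],o['wrist_force'])
go(412.8,-325,41,7.3)
E
```

```text
[ 412.02147375 -324.81781507   41.11296579] [-2.56142428  1.87337706  3.74552074]
linear [0.0007, 0.0003, 0.0001] dr [-0.001, -0.001, -0.0] rows 0.0
```

In contact at 3.7 N. I'll release and rise, then look.

>>> arm_command(
  linear=[
    [0,0,0.0005],
    [0,0,0.0005],
    [0,0,0.0005],
    [0,0,0.0005],
    [0,0,-0.03],
    [0,0,-0.07],
    [0,0,-0.11],
    [0,0,-0.13],
  ],
  dr=[
    [0,0,0],
    [0,0,0],
    [0,0,0],
    [0,0,0],
    [0,0,0],
    [0,0,0],
    [0,0,0],
    [0,0,0],
  ],
  fingers=1.0,
)

```text
time_s: 11.03
ee_pos: [413.8, -326.3, 175.2]
tool_rot: [179.8, -0.3, 7.3]
wrist_force: [0.7, -1.7, 0.5]
gripper_width: 0.998
grip_force: 0.0
```

```bash
python3 - <<'E'
from h import *
im,C,P,(H,S,V)=snap('w_c2p')
tops(P,C,(427,-323),60,58,70,64)
print(im[0,0])
go(655,80,160,0)
E
```

```text
top (array([ 410.5, -324.6], dtype=float32), [59.4, 29.9], -82.7) z 63.4
top (array([ 441.4, -320.7], dtype=float32), [59.4, 29.3], -82.7) z 63.4
[ 59 102 166]
linear [0.2894, -0.3738, 0.0176] dr [0.007, -0.01, 0.127] rows 11.3
```

View pics/w_c2p.png

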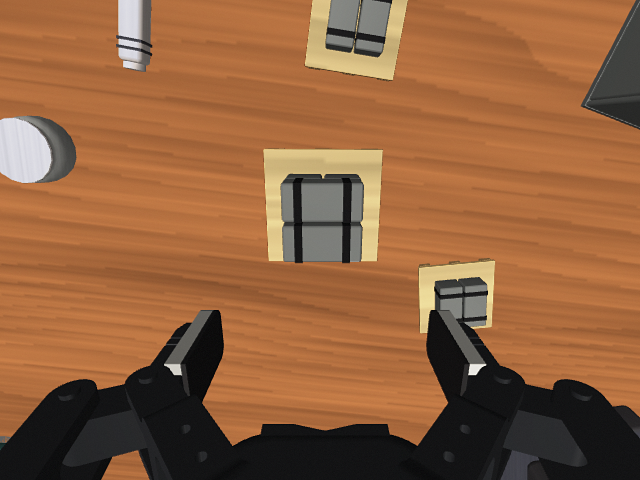

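The second layer at (322,220) lies flat, side by side, crosswise. Next is the short cap.

>>> arm_command(
  linear=[
    [0.289,-0.374,0.018],
    [0.289,-0.374,0.018],
    [0.289,-0.374,0.018],
    [0.289,-0.374,0.018],
    [0.289,-0.374,0.018],
    [0.289,-0.374,0.018],
    [0.289,-0.374,0.018],
    [0.289,-0.374,0.018],
  ],
  dr=[
    [0.007,-0.01,0.127],
    [0.007,-0.01,0.127],
    [0.007,-0.01,0.127],
    [0.007,-0.01,0.127],
    [0.007,-0.01,0.127],
    [0.007,-0.01,0.127],
    [0.007,-0.01,0.127],
    [0.007,-0.01,0.127],
  ],
)

```text
time_s: 11.75
ee_pos: [579.6, -39.1, 158.3]
tool_rot: [-179.6, 0.5, 0.0]
wrist_force: [0.3, -0.3, 0.7]
gripper_width: 1.004
grip_force: 0.0
```

```bash
python3 - <<'E'
from h import *
im,C,P,(H,S,V)=snap('w_cap')
tops(P,C,(670,82),50,31,40,36)
m=(V<60)&(np.hypot(P[...,0]-670,P[...,1]-82)<45)&(P[...,2]>5)
for c in blobs(m,300): print(rect(C,c,24))
go(660,82,120,0)
E
```

```text
top (array([671.4,  83.8], dtype=float32), [33.0, 32.9], -13.8) z 33.5
(array([671.2,  82.3], dtype=float32), [49.2, 42.0], 90.0)
linear [0.078, -0.1092, 0.0398] dr [-0.014, 0.005, 0.011] rows 3.4
```

>>> arm_command(
  linear=[
    [0.078,-0.109,0.04],
    [0.078,-0.109,0.04],
    [0.078,-0.109,0.04],
    [0.078,-0.109,0.04],
    [0.078,-0.109,0.04],
    [0.078,-0.109,0.04],
    [0.078,-0.109,0.04],
  ],
  dr=[
    [-0.014,0.005,0.011],
    [-0.014,0.005,0.011],
    [-0.014,0.005,0.011],
    [-0.014,0.005,0.011],
    [-0.014,0.005,0.011],
    [-0.014,0.005,0.011],
    [-0.014,0.005,0.011],
  ],
)

```text
time_s: 12.38
ee_pos: [656.0, 66.3, 118.5]
tool_rot: [179.5, 0.3, -0.7]
wrist_force: [0.4, -0.6, -0.4]
gripper_width: 1.001
grip_force: 0.0
```

```bash
python3 - <<'E'
from h import *
im,C,P,(H,S,V)=snap('w_cap2')
tops(P,C,(670,82),50,31,40,35)
m=(V<60)&(np.hypot(P[...,0]-670,P[...,1]-82)<45)&(P[...,2]>5)
for c in blobs(m,300): print(rect(C,c,24))
go(670,82.5,40,0);go(670,82.5,0,0)
E
```

```text
top (array([673.3,  85.9], dtype=float32), [33.4, 32.9], -1.0) z 33.5
(array([519.6,  90. ], dtype=float32), [328.3, 170.6], 88.7)
(array([673.8,  85.9], dtype=float32), [45.3, 42.4], -0.6)
linear [0.0139, -0.0175, 0.0787] dr [0.008, 0.004, -0.013] rows 2.0
linear [0.0141, -0.0178, 0.1187] dr [0.008, 0.004, -0.013] rows 2.9
```

>>> arm_command(
  linear=[
    [0.0155,-0.02,0.02],
    [0.0155,-0.02,0.04],
    [0.0155,-0.02,0.05],
    [0.0155,-0.02,0.055],
    [0.0155,-0.02,0.055],
  ],
  dr=[
    [0.008,0.004,-0.013],
    [0.008,0.004,-0.013],
    [0.008,0.004,-0.013],
    [0.008,0.004,-0.013],
    [0.008,0.004,-0.013],
  ],
)

```text
time_s: 12.85
ee_pos: [671.0, 85.7, 62.6]
tool_rot: [180.0, 0.1, 0.0]
wrist_force: [0.6, -0.1, 0.7]
gripper_width: 1.001
grip_force: 0.0
```

```bash
python3 - <<'E'
from h import *
im,C,P,(H,S,V)=snap('w_cap3')
tops(P,C,(672,84),50,31,40,35)
go(672,84,40,0);go(672,84,0,0)
E
```

```text
top (array([673.7,  86.2], dtype=float32), [33.3, 32.7], 51.7) z 33.5
linear [0.0002, 0.0022, 0.0237] dr [-0.0, 0.001, 0.0] rows 0.6
linear [0.0003, 0.0022, 0.0637] dr [-0.0, 0.001, 0.0] rows 1.5
```

View pics/w_cap3.png

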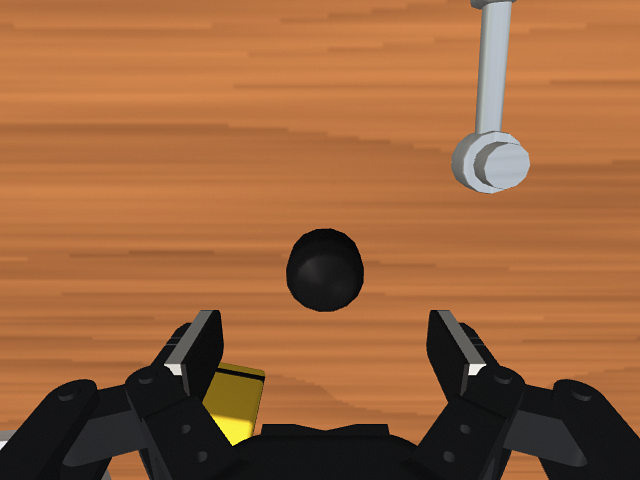

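The cap sits at (325,270), midway between the fingers. The beacon at (240,400) is clear of the left finger. I'll descend and grip.

>>> arm_command(
  linear=[
    [0.0023,0,0.02],
    [0.0023,0,0.04],
    [0.0023,0,0.055],
    [0.0023,0,0.063],
    [0.0023,0,0.063],
  ],
  dr=[
    [0,0,0],
    [0,0,0],
    [0,0,0],
    [0,0,0],
    [0,0,0],
  ],
)

```text
time_s: 13.32
ee_pos: [673.1, 87.3, -1.0]
tool_rot: [-180.0, 0.2, 0.1]
wrist_force: [-0.2, 0.4, -1.2]
gripper_width: 1.001
grip_force: 0.0
```

>>> arm_command(
  linear=[
    [0,0,0],
    [0,0,0],
    [0,0,0],
    [0,0,0],
    [0,0,0],
    [0,0,0],
    [0,0,0],
    [0,0,0],
  ],
  dr=[
    [0,0,0],
    [0,0,0],
    [0,0,0],
    [0,0,0],
    [0,0,0],
    [0,0,0],
    [0,0,0],
    [0,0,0],
  ],
  fingers=0,
  squeeze=30,
)

```text
time_s: 13.98
ee_pos: [675.3, 88.1, 1.9]
tool_rot: [-179.9, -0.1, 0.1]
wrist_force: [-1.1, 0.1, 6.1]
gripper_width: 0.493
grip_force: 31.6
```

```bash
python3 -c "
from h import *
go(673,86,140,0);go(426,-322.7,140,7.3)"
```

```text
linear [-0.002, 0.0019, -0.1381] dr [-0.001, -0.002, 0.002] rows 3.3
linear [-0.2499, 0.41, -0.1391] dr [-0.001, -0.002, -0.125] rows 12.0
```

>>> arm_command(
  linear=[
    [0,0,-0.03],
    [0,0,-0.07],
    [0,0,-0.11],
    [-0.02,0.03,-0.139],
    [-0.25,0.41,-0.139],
    [-0.25,0.41,-0.139],
    [-0.25,0.41,-0.139],
    [-0.25,0.41,-0.139],
  ],
  dr=[
    [0,0,0],
    [0,0,0],
    [0,0,0],
    [0,0,0],
    [0,0,-0.125],
    [0,0,-0.125],
    [0,0,-0.125],
    [0,0,-0.125],
  ],
)

```text
time_s: 14.65
ee_pos: [569.0, -83.5, 137.8]
tool_rot: [-180.0, -0.0, 7.3]
wrist_force: [0.1, -1.2, -0.3]
gripper_width: 0.497
grip_force: 30.9
```

```bash
python3 -c "
from h import *
go(426,-322.7,140,7.3)"
```

```text
linear [-0.1722, 0.219, -0.0024] dr [-0.001, -0.0, 0.0] rows 6.7
```

>>> arm_command(
  linear=[
    [-0.172,0.219,0],
    [-0.172,0.219,0],
    [-0.172,0.219,0],
    [-0.172,0.219,0],
    [-0.172,0.219,0],
    [-0.172,0.219,0],
    [-0.172,0.219,0],
    [-0.172,0.219,0],
  ],
  dr=[
    [0,0,0],
    [0,0,0],
    [0,0,0],
    [0,0,0],
    [0,0,0],
    [0,0,0],
    [0,0,0],
    [0,0,0],
  ],
)

```text
time_s: 15.32
ee_pos: [422.7, -327.9, 137.2]
tool_rot: [179.9, 0.2, 6.7]
wrist_force: [-0.5, 0.5, -1.6]
gripper_width: 0.497
grip_force: 30.9
```

>>> arm_command(
  linear=[
    [0,0,0.015],
    [0,0,0.025],
    [0,0,0.025],
    [0,0,0.025],
  ],
  dr=[
    [0,0,0],
    [0,0,0],
    [0,0,0],
    [0,0,0],
  ],
)

```text
time_s: 15.65
ee_pos: [427.4, -320.1, 111.7]
tool_rot: [-179.9, 0.1, 7.4]
wrist_force: [0.1, -0.4, 0.0]
gripper_width: 0.497
grip_force: 30.9
```

```bash
python3 - <<'E'
from h import *
o=manip.get_obs(); im,C,P,(H,S,V)=snap('w_caph'); e=o['ee_pos']; print(e)
a=np.radians(7.3); ux=np.array([np.cos(a),np.sin(a)]); uy=np.array([-ux[1],ux[0]])
q=P[...,:2]-e[:2]; m=(V<60)&(np.hypot(q[...,0],q[...,1])<30)&(np.abs(q@uy)<18)&(P[...,2]>e[2]+28)&(P[...,2]<e[2]+45)
zt=np.percentile(P[...,2][m],80); t=P[m&(P[...,2]>zt-2.5)][:,:2]-e[:2]
print('top z',zt,'rel x',np.percentile(t@ux,[1,99]),'y',np.percentile(t@uy,[1,99]))
for z in (80,69): go(426,-322.7,z,7.3)
E
```

```text
[ 427.40880013 -320.07108118  111.66156703]
top z 144.7380005109306 rel x [-16.04959929  10.99102831] y [-12.89646486  13.99501692]
linear [-0.0022, 0.0022, 0.0322] dr [-0.002, 0.0, 0.001] rows 0.8
linear [-0.0022, 0.0022, 0.0432] dr [-0.002, 0.0, 0.001] rows 1.0
```

View pics/w_caph.png

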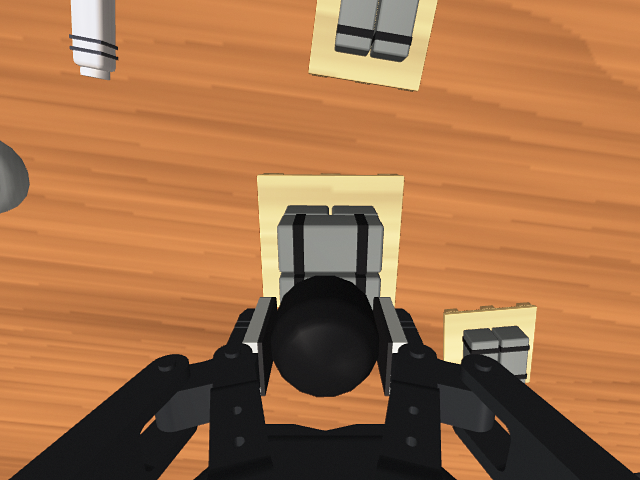

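The cap is upright in the grip at (325,335), about 2.5 mm back of the tool centre. I'll allow for that and lower it.

>>> arm_command(
  linear=[
    [0.0002,0.0022,0.01],
    [0.0002,0.0022,0.02],
    [0.0002,0.0022,0.03],
    [0.0002,0.0022,0.036],
    [0.0002,0.0022,0.04],
    [0.0002,0.0022,0.043],
    [0.0002,0.0022,0.045],
    [0.0002,0.0022,0.046],
  ],
  dr=[
    [0,0,0],
    [0,0,0],
    [0,0,0],
    [0,0,0],
    [0,0,0],
    [0,0,0],
    [0,0,0],
    [0,0,0],
  ],
)

```text
time_s: 16.37
ee_pos: [428.0, -323.2, 66.1]
tool_rot: [-179.9, 0.0, 7.3]
wrist_force: [-0.3, -1.5, -0.2]
gripper_width: 0.493
grip_force: 30.9
```

>>> arm_command(
  linear=[
    [0,0,0],
    [0,0,0],
  ],
  dr=[
    [0,0,0],
    [0,0,0],
  ],
)

```text
time_s: 16.53
ee_pos: [428.2, -323.3, 66.5]
tool_rot: [-180.0, -0.0, 7.3]
wrist_force: [-0.1, 0.6, -1.3]
gripper_width: 0.496
grip_force: 30.9
```

```bash
python3 -c "
from h import *
go(428.3,-322.4,66,7.3)"
```

```text
linear [0.0002, -0.0009, 0.0005] dr [-0.001, -0.0, -0.0] rows 0.0
```

>>> arm_command(
  linear=[
    [0,0,0.0005],
    [0,0,0.001],
    [0,0,0.0015],
    [0,0,0.0015],
  ],
  dr=[
    [0,0,0],
    [0,0,0],
    [0,0,0],
    [0,0,0],
  ],
)

```text
time_s: 16.87
ee_pos: [428.2, -323.4, 65.8]
tool_rot: [-180.0, -0.0, 7.3]
wrist_force: [-2.0, 1.6, 8.1]
gripper_width: 0.495
grip_force: 31.8
```

>>> arm_command(
  linear=[
    [0,0,0],
    [0,0,0],
    [0,0,0],
    [0,0,0],
    [0,0,0],
    [0,0,-0.03],
    [0,0,-0.07],
    [0,0,-0.11],
  ],
  dr=[
    [0,0,0],
    [0,0,0],
    [0,0,0],
    [0,0,0],
    [0,0,0],
    [0,0,0],
    [0,0,0],
    [0,0,0],
  ],
  fingers=1.0,
)

```text
time_s: 17.53
ee_pos: [427.2, -322.5, 175.0]
tool_rot: [-179.8, 0.1, 7.3]
wrist_force: [0.3, -0.9, 0.6]
gripper_width: 1.005
grip_force: 0.0
```

```bash
python3 - <<'E'
from h import *
im,C,P,(H,S,V)=snap('w_capp')
tops(P,C,(427,-323),50,94,104,99)
tops(P,C,(427,-323),60,58,70,64)
go(560,-164,130,-0.4)
E
```

```text
top (array([ 426.8, -323. ], dtype=float32), [34.8, 34.5], 38.1) z 97.3
top (array([ 412.5, -350.3], dtype=float32), [32.7, 13.5], -9.2) z 63.3
top (array([ 406.2, -299.8], dtype=float32), [33.1, 15.0], 24.1) z 63.3
top (array([ 442.1, -320.6], dtype=float32), [59.4, 29.4], -82.6) z 63.3
linear [0.1474, -0.1441, 0.0539] dr [0.006, -0.009, 0.135] rows 5.1
```

The cap stands at (426.8,-323.0), on the skid's middle. Now the punch.

>>> arm_command(
  linear=[
    [0,0,0],
    [0.147,-0.144,0.054],
    [0.147,-0.144,0.054],
    [0.147,-0.144,0.054],
    [0.147,-0.144,0.054],
    [0.147,-0.144,0.054],
    [0.147,-0.144,0.054],
    [0.147,-0.144,0.054],
  ],
  dr=[
    [0,0,0],
    [0.006,-0.009,0.135],
    [0.006,-0.009,0.135],
    [0.006,-0.009,0.135],
    [0.006,-0.009,0.135],
    [0.006,-0.009,0.135],
    [0.006,-0.009,0.135],
    [0.006,-0.009,0.135],
  ],
)

```text
time_s: 18.25
ee_pos: [556.3, -157.1, 118.9]
tool_rot: [-179.5, 0.7, -0.0]
wrist_force: [0.6, -0.2, -0.3]
gripper_width: 0.999
grip_force: 0.0
```

>>> arm_command(
  linear=[
    [0,0,0],
    [0,0,0],
  ],
  dr=[
    [0,0,0],
    [0,0,0],
  ],
)

```text
time_s: 18.42
ee_pos: [554.4, -163.5, 120.4]
tool_rot: [-179.7, 0.6, -0.6]
wrist_force: [-0.7, 0.5, 0.2]
gripper_width: 0.997
grip_force: 0.0
```

```bash
python3 - <<'E'
from h import *
im,C,P,(H,S,V)=snap('w_p')
tops(P,C,(566,-164),70,12,26,18)
m=(P[...,2]>5)&(P[...,2]<26)&(np.hypot(P[...,0]-566,P[...,1]+164)<70)
for c in blobs(m,300): print('all',rect(C,c,9))
go(562,-164,40,-0.4);go(562,-164,0,-0.4)
E
```

```text
top (array([ 567.7, -164.5], dtype=float32), [98.9, 18.3], -2.6) z 16.9
all (array([ 565.3, -164.5], dtype=float32), [102.9, 19.0], -2.6)
linear [0.0084, 0.0005, 0.0807] dr [-0.005, 0.01, -0.004] rows 1.9
linear [0.0088, 0.0007, 0.1207] dr [-0.005, 0.01, -0.004] rows 2.9
```

View pics/w_p.png

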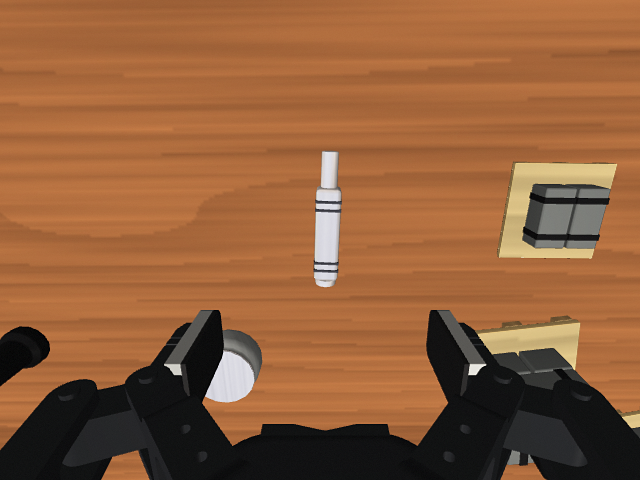

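The punch lies at (328,220), nose up in the picture, at (567,-164.5) and angle -2.6°. The tin at (235,365) is clear. I'll grip the body near x=560.

```bash
python3 -c "
from h import *
go(560,-164.5,2,-2.6)"
```

```text
linear [0.0068, 0.0012, 0.1187] dr [-0.005, 0.01, 0.035] rows 2.9
```

>>> arm_command(
  linear=[
    [0.0068,0.0012,0.03],
    [0.0068,0.0012,0.06],
    [0.0068,0.0012,0.085],
    [0.0068,0.0012,0.105],
    [0.0068,0.0012,0.118],
    [0.0068,0.0012,0.118],
    [0.0068,0.0012,0.118],
    [0.0068,0.0012,0.118],
  ],
  dr=[
    [-0.005,0.01,0.035],
    [-0.005,0.01,0.035],
    [-0.005,0.01,0.035],
    [-0.005,0.01,0.035],
    [-0.005,0.01,0.035],
    [-0.005,0.01,0.035],
    [-0.005,0.01,0.035],
    [-0.005,0.01,0.035],
  ],
  fingers=0.6,
)

```text
time_s: 19.13
ee_pos: [562.1, -163.0, 4.2]
tool_rot: [-180.0, -0.1, -2.5]
wrist_force: [0.3, 0.6, -1.1]
gripper_width: 0.601
grip_force: 0.0
```

>>> arm_command(
  linear=[
    [0,0,0],
    [0,0,0],
    [0,0,0],
    [0,0,0],
    [0,0,0],
    [0,0,0],
    [0,0,0],
    [0,0,0],
  ],
  dr=[
    [0,0,0],
    [0,0,0],
    [0,0,0],
    [0,0,0],
    [0,0,0],
    [0,0,0],
    [0,0,0],
    [0,0,0],
  ],
  fingers=0,
  squeeze=50,
)

```text
time_s: 19.8
ee_pos: [562.2, -162.7, 4.3]
tool_rot: [-180.0, -0.1, -2.5]
wrist_force: [-1.1, -1.5, 6.0]
gripper_width: 0.197
grip_force: 50.5
```

```bash
python3 -c "
from h import *
go(560,-164.5,130,-2.6);go(470,200,150,5.4)"
```

```text
linear [-0.0018, 0.0019, -0.1257] dr [-0.0, -0.002, 0.002] rows 3.0
linear [-0.1073, -0.3585, -0.1459] dr [-0.0, -0.002, -0.137] rows 9.6
```

>>> arm_command(
  linear=[
    [0,0,-0.03],
    [0,0,-0.07],
    [0,0,-0.11],
    [-0.107,-0.358,-0.146],
    [-0.107,-0.358,-0.146],
    [-0.107,-0.358,-0.146],
    [-0.107,-0.358,-0.146],
    [-0.107,-0.358,-0.146],
  ],
  dr=[
    [0,0,0],
    [0,0,0],
    [0,0,0],
    [0,0,-0.137],
    [0,0,-0.137],
    [0,0,-0.137],
    [0,0,-0.137],
    [0,0,-0.137],
  ],
)

```text
time_s: 20.47
ee_pos: [509.4, 40.2, 133.6]
tool_rot: [-179.9, -0.1, 5.4]
wrist_force: [-0.1, 0.1, -1.4]
gripper_width: 0.194
grip_force: 49.6
```

```bash
python3 -c "
from h import *
go(470,240,150,5.4)"
```

```text
linear [-0.0205, -0.2026, -0.0162] dr [-0.001, -0.001, -0.001] rows 4.9
```

>>> arm_command(
  linear=[
    [-0.02,-0.203,-0.016],
    [-0.02,-0.203,-0.016],
    [-0.02,-0.203,-0.016],
    [-0.02,-0.203,-0.016],
    [-0.02,-0.203,-0.016],
    [-0.02,-0.203,-0.016],
    [-0.02,-0.203,-0.016],
    [-0.02,-0.203,-0.016],
  ],
  dr=[
    [0,0,0],
    [0,0,0],
    [0,0,0],
    [0,0,0],
    [0,0,0],
    [0,0,0],
    [0,0,0],
    [0,0,0],
  ],
)

```text
time_s: 21.13
ee_pos: [471.1, 238.3, 149.2]
tool_rot: [-180.0, -0.0, 5.4]
wrist_force: [0.5, -0.5, -1.2]
gripper_width: 0.196
grip_force: 49.6
```

```bash
python3 - <<'E'
from h import *
im,C,P,(H,S,V)=snap('w_t')
m=(S<45)&(V>150)&(P[...,2]<20)&(P[...,1]>220)
for c in blobs(m,3000): print('tray',c.reshape(-1,2).mean(0),rect(C,c,10))
m=(P[...,2]>7)&(P[...,2]<16)&(P[...,1]>220)&(P[...,0]<600)
for c in blobs(m,1000): print('walls',rect(C,c,10))
go(469,287,60,5.4)
E
```

```text
tray [218.1        219.01130435] (array([470.2, 332.7], dtype=float32), [164.4, 133.3], -84.5)
walls (array([470.2, 332.8], dtype=float32), [164.8, 133.3], -84.5)
linear [0.0021, -0.0497, 0.089] dr [0.0, -0.0, -0.001] rows 2.4
```

View pics/w_t.png

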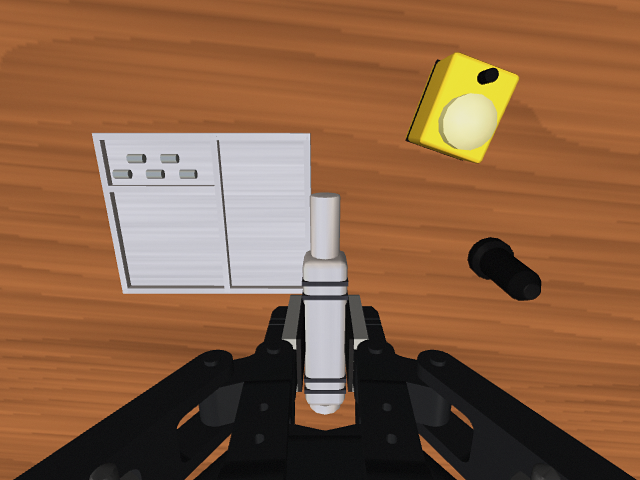

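The tray is plain at (215,215), with the long compartment on the right at (270,215). The punch is held in line at (325,320). Tray centre is (470.2,332.7), yaw 5.5°.

```bash
python3 -c "
from h import *
go(469.5,288,70,5.5)"
```

```text
linear [0.0027, -0.0506, 0.079] dr [0.0, -0.0, -0.003] rows 2.3
```

>>> arm_command(
  linear=[
    [0.0027,-0.03,0.01],
    [0.0027,-0.0506,0.03],
    [0.0027,-0.0506,0.06],
    [0.0027,-0.0506,0.079],
    [0.0027,-0.0506,0.1],
    [0.0027,-0.0506,0.115],
    [0.0027,-0.0506,0.12],
    [0.0027,-0.0506,0.12],
  ],
  dr=[
    [0,0,0],
    [0,0,0],
    [0,0,0],
    [0,0,0],
    [0,0,0],
    [0,0,0],
    [0,0,0],
    [0,0,0],
  ],
)

```text
time_s: 21.85
ee_pos: [469.1, 287.4, 28.0]
tool_rot: [180.0, 0.1, 5.3]
wrist_force: [-0.1, 0.5, -1.2]
gripper_width: 0.197
grip_force: 49.6
```

```bash
python3 -c "
from h import *
go(469.5,288,12,5.5);go(469.5,288,8,5.5)"
```

```text
linear [0.0005, -0.0006, 0.016] dr [0.001, 0.002, -0.004] rows 0.4
linear [0.0005, -0.0006, 0.02] dr [0.001, 0.002, -0.004] rows 0.5
```

>>> arm_command(
  linear=[
    [0.0005,-0.0006,0.006],
    [0.0005,-0.0006,0.012],
    [0.0005,-0.0006,0.016],
    [0.0005,-0.0006,0.018],
    [0.0005,-0.0006,0.0195],
    [0.0005,-0.0006,0.0205],
    [0.0005,-0.0006,0.0205],
  ],
  dr=[
    [0,0.002,0],
    [0,0.002,0],
    [0,0.002,0],
    [0,0.002,0],
    [0,0.002,0],
    [0,0.002,0],
    [0,0.002,0],
  ],
)

```text
time_s: 22.43
ee_pos: [469.8, 290.4, 8.9]
tool_rot: [-179.9, -0.2, 5.4]
wrist_force: [-0.2, -0.6, -1.2]
gripper_width: 0.193
grip_force: 49.6
```

Nearly at the floor. I'll go down another 1 mm, then open moderately and rise.

>>> arm_command(
  linear=[
    [0,0.002,0.0008],
    [0,0.002,0.0015],
    [0,0.002,0.0015],
  ],
  dr=[
    [0,0,0],
    [0,0,0],
    [0,0,0],
  ],
)

```text
time_s: 22.68
ee_pos: [470.0, 288.7, 8.2]
tool_rot: [-179.9, -0.2, 5.4]
wrist_force: [-2.0, 0.8, 6.2]
gripper_width: 0.195
grip_force: 50.4
```

>>> arm_command(
  linear=[
    [0,0,0],
    [0,0,0],
    [0,0,0],
    [0,0,0],
    [0,0,-0.03],
    [0,0,-0.07],
    [0,0,-0.11],
    [0,0,-0.12],
  ],
  dr=[
    [0,0,0],
    [0,0,0],
    [0,0,0],
    [0,0,0],
    [0,0,0],
    [0,0,0],
    [0,0,0],
    [0,0,0],
  ],
  fingers=0.35,
)

```text
time_s: 23.35
ee_pos: [472.2, 290.3, 133.0]
tool_rot: [-179.7, -0.6, 5.4]
wrist_force: [0.7, 0.1, 0.7]
gripper_width: 0.349
grip_force: 0.0
```

```bash
python3 - <<'E'
from h import *
im,C,P,(H,S,V)=snap('w_pp')
tops(P,C,(474,288),70,15,30,22)
tops(P,C,(568,165),60,42,54,48)
go(555,160,160,0)
E
```

```text
top (array([475.9, 289.7], dtype=float32), [98.9, 17.9], 5.9) z 21.0
top (array([569.1, 157.8], dtype=float32), [57.3, 47.5], -12.8) z 47.2
linear [0.0703, 0.1372, -0.0271] dr [-0.006, -0.011, 0.094] rows 3.8
```

View pics/w_pp.png

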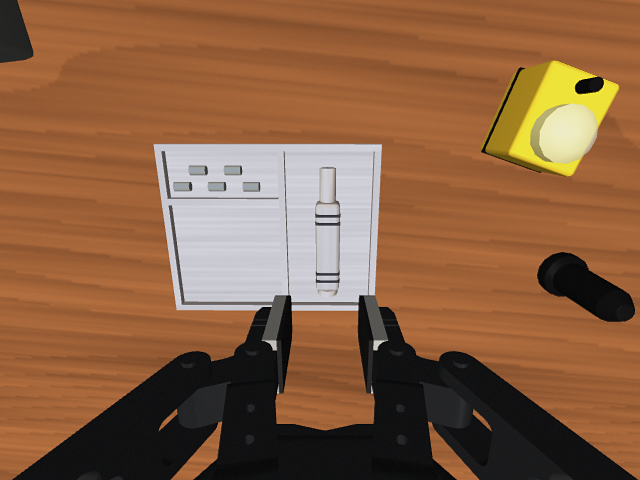

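The punch lies flat in the long compartment at (328,235). The beacon is at (548,118) in the picture, world (569,158), long side at -12.8°.

```bash
python3 -c "
from h import *
go(565,158,170,-12.8)"
```

```text
linear [0.0802, 0.1401, -0.0371] dr [-0.007, -0.01, 0.318] rows 4.0
```

>>> arm_command(
  linear=[
    [0.01,0.02,-0.037],
    [0.08,0.14,-0.037],
    [0.08,0.14,-0.037],
    [0.08,0.14,-0.037],
    [0.08,0.14,-0.037],
    [0.08,0.14,-0.037],
    [0.08,0.14,-0.037],
    [0.08,0.14,-0.037],
  ],
  dr=[
    [-0.007,-0.01,0.318],
    [-0.007,-0.01,0.318],
    [-0.007,-0.01,0.318],
    [-0.007,-0.01,0.318],
    [-0.007,-0.01,0.318],
    [-0.007,-0.01,0.318],
    [-0.007,-0.01,0.318],
    [-0.007,-0.01,0.318],
  ],
  fingers=1.0,
)

```text
time_s: 24.07
ee_pos: [561.2, 157.5, 163.6]
tool_rot: [179.6, 0.5, -12.7]
wrist_force: [0.4, 0.5, -0.2]
gripper_width: 1.005
grip_force: 0.0
```

>>> arm_command(
  linear=[
    [0,0,0],
    [0,0,0],
    [0,0,0],
  ],
  dr=[
    [0,0,0],
    [0,0,0],
    [0,0,0],
  ],
)

```text
time_s: 24.32
ee_pos: [561.7, 157.5, 164.4]
tool_rot: [179.6, 0.4, -12.7]
wrist_force: [-0.4, 0.1, -0.2]
gripper_width: 0.998
grip_force: 0.0
```

```bash
python3 - <<'E'
from h import *
im,C,P,(H,S,V)=snap('w_b')
tops(P,C,(569,158),60,42,54,48)
go(569,158,60,-12.8); go(569,158,14,-12.8)
E
```

```text
top (array([570.5, 154.7], dtype=float32), [56.8, 45.3], -12.8) z 47.2
linear [0.0074, -0.003, 0.1044] dr [0.006, 0.007, 0.001] rows 2.5
linear [0.0077, -0.0033, 0.1504] dr [0.006, 0.007, 0.001] rows 3.6
```

View pics/w_b.png

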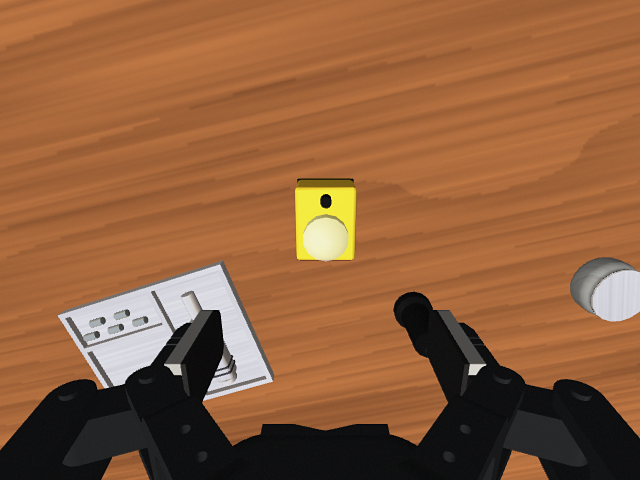

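The beacon at (326,220) is centred between the open fingers, and the tall cap at (412,310) is well clear. I'll descend and grip across its 46 mm width.

>>> arm_command(
  linear=[
    [0.009,-0.0016,0.03],
    [0.009,-0.0016,0.06],
    [0.009,-0.0016,0.09],
    [0.009,-0.0016,0.115],
    [0.009,-0.0016,0.135],
    [0.009,-0.0016,0.15],
    [0.009,-0.0016,0.15],
    [0.009,-0.0016,0.15],
  ],
  dr=[
    [0.006,0.007,0],
    [0.006,0.007,0],
    [0.006,0.007,0],
    [0.006,0.007,0],
    [0.006,0.007,0],
    [0.006,0.007,0],
    [0.006,0.007,0],
    [0.006,0.007,0],
  ],
)

```text
time_s: 25.03
ee_pos: [569.7, 155.4, 13.9]
tool_rot: [179.9, 0.1, -12.8]
wrist_force: [0.5, 0.5, 0.2]
gripper_width: 1.0
grip_force: 0.0
```

>>> arm_command(
  linear=[
    [0,0,0],
    [0,0,0],
    [0,0,0],
    [0,0,0],
    [0,0,0],
    [0,0,0],
    [0,0,0],
    [0,0,0],
  ],
  dr=[
    [0,0,0],
    [0,0,0],
    [0,0,0],
    [0,0,0],
    [0,0,0],
    [0,0,0],
    [0,0,0],
    [0,0,0],
  ],
  fingers=0,
  squeeze=50,
)

```text
time_s: 25.7
ee_pos: [571.2, 155.1, 15.8]
tool_rot: [180.0, -0.1, -12.8]
wrist_force: [-1.5, -1.2, 6.9]
gripper_width: 0.526
grip_force: 52.8
```

```bash
python3 -c "
from h import *
go(570,155.5,110,-12.8);go(447,366,110,5.5)"
```

```text
linear [-0.001, -0.0002, -0.0942] dr [0.0, -0.002, -0.001] rows 2.3
linear [-0.1677, -0.1781, -0.0946] dr [0.0, -0.002, -0.32] rows 6.3
```

>>> arm_command(
  linear=[
    [0,0,-0.03],
    [0,0,-0.06],
    [0,0,-0.09],
    [-0.168,-0.178,-0.095],
    [-0.168,-0.178,-0.095],
    [-0.168,-0.178,-0.095],
    [-0.168,-0.178,-0.095],
    [-0.168,-0.178,-0.095],
  ],
  dr=[
    [0,0,0],
    [0,0,0],
    [0,0,0],
    [0,0,-0.32],
    [0,0,-0.32],
    [0,0,-0.32],
    [0,0,-0.32],
    [0,0,-0.32],
  ],
)

```text
time_s: 26.37
ee_pos: [463.3, 335.5, 108.7]
tool_rot: [180.0, -0.0, 5.5]
wrist_force: [0.7, 0.8, -2.8]
gripper_width: 0.535
grip_force: 52.8
```

```bash
python3 -c "
from h import *
go(447,366,110,5.5)"
```

```text
linear [-0.0133, -0.032, -0.0013] dr [0.001, -0.0, -0.0] rows 0.8
```

>>> arm_command(
  linear=[
    [-0.0133,-0.032,0],
    [-0.0133,-0.032,0],
    [-0.0133,-0.032,0.02],
    [-0.0133,-0.032,0.045],
    [-0.0133,-0.032,0.065],
    [-0.0133,-0.032,0.075],
    [-0.0133,-0.032,0.075],
    [-0.0133,-0.032,0.075],
  ],
  dr=[
    [0,0,0],
    [0,0,0],
    [0,0,0],
    [0,0,0],
    [0,0,0],
    [0,0,0],
    [0,0,0],
    [0,0,0],
  ],
)

```text
time_s: 27.03
ee_pos: [448.2, 365.0, 33.5]
tool_rot: [180.0, 0.0, 5.5]
wrist_force: [0.3, -0.9, -2.6]
gripper_width: 0.531
grip_force: 52.7
```

```bash
python3 -c "
from h import *
go(447,366,20,5.5)"
```

```text
linear [-0.0011, -0.0011, 0.0135] dr [0.001, 0.0, 0.0] rows 0.3
```

>>> arm_command(
  linear=[
    [-0.001,-0.001,0.005],
    [-0.001,-0.001,0.009],
    [-0.001,-0.001,0.012],
    [-0.001,-0.001,0.0135],
    [-0.001,-0.001,0.0145],
    [-0.001,-0.001,0.0145],
  ],
  dr=[
    [0,0,0],
    [0,0,0],
    [0,0,0],
    [0,0,0],
    [0,0,0],
    [0,0,0],
  ],
)

```text
time_s: 27.53
ee_pos: [447.2, 366.0, 19.8]
tool_rot: [179.9, -0.0, 5.5]
wrist_force: [-2.8, -2.1, 4.1]
gripper_width: 0.531
grip_force: 53.4
```

Contact at 4 N, at the expected height. I'll release, rise, then check everything.

>>> arm_command(
  linear=[
    [0,0,0.0005],
    [0,0,0.0005],
    [0,0,0.0005],
    [0,0,0.0005],
    [0,0,-0.03],
    [0,0,-0.07],
    [0,0,-0.11],
    [0,0,-0.15],
  ],
  dr=[
    [0,0,0],
    [0,0,0],
    [0,0,0],
    [0,0,0],
    [0,0,0],
    [0,0,0],
    [0,0,0],
    [0,0,0],
  ],
  fingers=1.0,
)

```text
time_s: 28.2
ee_pos: [446.7, 365.9, 170.4]
tool_rot: [180.0, 0.0, 5.5]
wrist_force: [-0.4, 0.6, -0.3]
gripper_width: 0.998
grip_force: 0.0
```

>>> arm_command(
  linear=[
    [0,0,0],
    [0,0,0],
    [0,0,0],
  ],
  dr=[
    [0,0,0],
    [0,0,0],
    [0,0,0],
  ],
)

```text
time_s: 28.45
ee_pos: [447.0, 365.6, 168.7]
tool_rot: [179.9, -0.0, 5.5]
wrist_force: [0.6, -0.1, -1.1]
gripper_width: 1.001
grip_force: 0.0
```

```bash
python3 - <<'E'
from h import *
im,C,P,(H,S,V)=snap('w_end')
tops(P,C,(447,366),60,46,58,52); tops(P,C,(474,288),70,15,30,22)
p,d=manip.capture('scene'); s=p[:,:,::-1].copy()
W=np.zeros((600,800,3),np.uint8); W[:300,:400]=cv2.resize(im,(400,300)); W[:300,400:]=cv2.resize(s,(400,300))
W[300:]=cv2.resize(s[100:340,130:450],(400,300)).repeat(1,0)[:, :400].repeat(2,1) if 0 else np.hstack([cv2.resize(s[200:335,70:250],(400,300)),cv2.resize(s[105:240,300:480],(400,300))])
cv2.imwrite('pics/end.png',W); print(manip.get_obs()['ee_pos'])
E
```

```text
top (array([447.1, 366.4], dtype=float32), [57.2, 45.4], 5.5) z 51.2
top (array([475.4, 290.5], dtype=float32), [98.1, 19.9], 5.3) z 20.9
[446.36654789 365.24931563 167.40106111]
```

View pics/end.png

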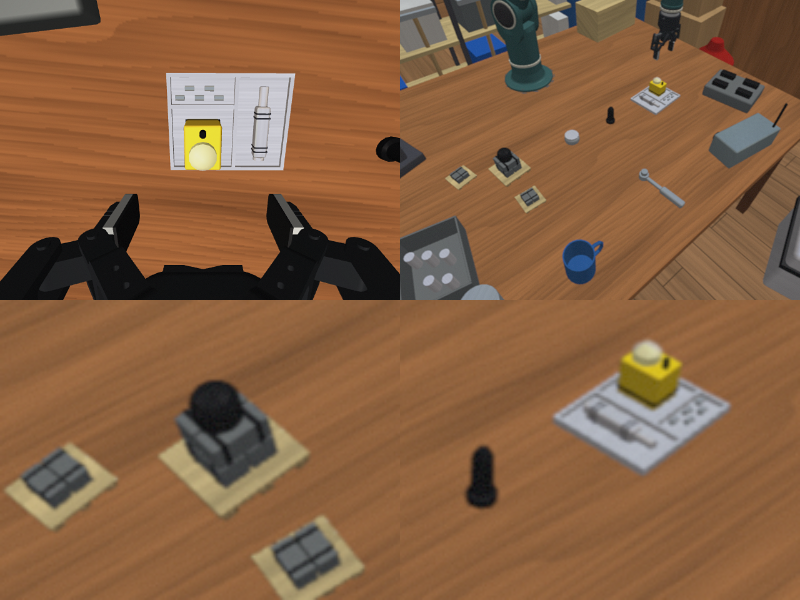

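The final views show both jobs in place:
- **Skid:** the second layer is crosswise with the cap upright on top, at (215,420).
- **Tray:** the beacon at (203,145) and the punch at (262,122) are both down on the floor.
- **Left alone:** the tall cap, tin and wrench are where they were.

Handing in.

```bash
python3 -c "
from workcell import manip
print(manip.hand_in())"
```

```text
the job is handed in; nothing more can be done
None
```

I handed the job in with both kits placed as asked: last camera measurements put all five pieces within about 2 mm of their places, and the tall cap, tin and wrench look unmoved. No verdict was returned.

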